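# Seat the cover lock of the sorting-belt gear housing

### The arm

A 7-joint arm with a two-finger parallel gripper is mounted at the origin on the work surface. World frame = base frame: x ahead of the robot, y to its left, z up, the work surface at z = 0. Lengths are in mm, angles in rad, forces in N, time in s.
With the tool pointing down it reaches from about 400 to 875 mm from the base axis. Payload 4.4 kg.
Tool frame: the origin (TCP) lies where the fingers leave the gripper's body, on its centre line; the fingertips stand 73 mm ahead of it and the grasp point (between the pads) lies 54 mm ahead of it; z points along the fingers, y is the line along which they close (so a half turn about z gives the same grasp; the last joint's range is limited). The gripper opens to 85 mm and grips with 20 to 120 N. Pads are 22 mm wide; open, the fingers measure 114 mm over their backs; the gripper's body (76 mm by 85 mm) begins 54 mm behind the grasp point. The pads swing forward as they close: fully open they stand 13 mm farther back than shut.
Start: joints at [-1.358, 0.628, 0.038, 1.517, -0.027, 0.996, -0.02], TCP at [178.859, 624.921, 303.913] pointing down, gripper open.
Joint ranges: [-3.06, 3.06], [-0.37, 2.12], [-1.25, 1.32], [0.18, 2.47], [-1.1, 4.24], [0.23, 1.98], [-2.94, 2.94]. Speed limits (rad/s): [2.57, 2.57, 3.14, 3.14, 3.14, 3.14, 3.14].

### API

Orientations are given as [roll, pitch, yaw] about the fixed x, y, z axes, in that order (R = Rz(yaw) Ry(pitch) Rx(roll)).
In Python, from cell import ctrl gives the robot as it stands.
- The arm moves only by the tool send_rows, never from a script. Its argument "rows" is a list that holds one entry, the list of rows, each a list of 6 numbers: the shift along the tool's x, y, z in cm, then the turn, a rotation vector about the tool's x, y, z in rad. In form: [[[tx, ty, tz, wx, wy, wz], ...]]. A call has 1 to 10 rows; each row is the pose to reach, as a shift and turn from the pose commanded when the call began, along the tool's axes at that moment; what a row does not reach only later rows make up. A row lasts 1/10 s, in which the tool goes at most 50 mm and 8.59 degrees, less where a joint would pass 70% of its speed; a pose out of reach is approached as far as the arm can. A call with a gripper value outside its range is refused whole. "grip" is the closure in counts, from 0 (fully open) to 255 (shut), set as the call begins (left out, the last holds). The fingers move at their own pace and stop on an object; the grip force is fixed at half the most. Time passes only in rows, so rows that repeat a pose let the fingers close. It gives the time, the measured TCP pose, the force, the opening and the grip force at its end, in the units of the state.
- ctrl.read_state(): the state, without advancing time (a new reading comes with each control period).
- ctrl.get_image(name): name is "side" or "top" or "wrist"; returns a dict with "pixels" (480x640x3 uint8, red, green, blue), "fx", "fy", "cx", "cy" (pixels), "D" ([k1, k2, p1, p2, k3] as OpenCV has them; the pictures are not rectified), "extrinsics" (4x4, takes a point from camera to world coordinates); the wrist camera has in their place "mount" (4x4, takes a point from camera to tool coordinates, whose origin is the TCP and whose axes are the flange's). Camera axes: x right, y up, looking along -z (the intrinsics and any distortion apply to the point x, -y, -z); pixel columns grow to the right and rows downward; lengths in mm; the calibration is good to about 2 mm. A picture is of the moment at which its call begins: read the wrist's pose just before it. There is no depth.
- ctrl.finish_job(): hands the job in; it is judged then, once.
The state is a dict: "clock": time; "qpos": joint angles; "qd": joint speeds; "tau": joint torques, N m; "eef_pos": TCP position; "tool_rot": TCP orientation; "force": force on the tool from outside, world axes, zero at the start; "torque": the same for the moment, N m; "width": finger opening in mm; "gripper_force": force on a finger pad.
Only numpy, scipy, OpenCV 4.12 (cv2) and the standard library are available. Lean on these libraries where they do the work, as an engineer would, in place of code of your own. Each camera call takes 0.05 s, during which the arm holds its last target. There are 200 camera calls.

### The job

Take the panel key out of its holder, push its blade gently to the bottom of the slotted lock on the gear housing's cover and, keeping it bottomed as the lock sinks, turn the lock clockwise, about a quarter turn, until it is fully home against its stop, without forcing it. Turn the lock only with the key, then put the key back upright in its holder, fully down, and leave the mushrooms, bowl and brush where they are.

Things in the scene. Friction and masses are not known exactly. Their poses are not given: they have to be found in the camera images.
- key: loose panel key, about 0.16 kg, standing upright in the holder. Origin: centre of the blade's lower edge; z up along the key, x along the blade's width. Steel blade 22 wide (x), 4.5 thick (y), 20 tall, square-ended; round shank 12 diameter from 20 to 50 above the origin; round steel collar 44 diameter from 50 to 55; black handle block 40 (x) by 24 (y) from 55 to 105, to be gripped from above across its 24 mm
- holder: fixed white plastic block 90 x 90 x 60 high with a round hole 33 diameter, 55 deep, with a 2 mm chamfer, open at the top in its middle. Origin: centre of its underside. The key's collar rests on the top of the block, the blade's lower edge then being 10 above the table; any yaw of the key will do
- housing: fixed grey gear housing on the bench, foot 200 (x) x 170 (y), with a finned motor 78 diameter lying along its +x side (to 213 from the origin, top 83 above the bench). Origin: centre of its underside, straight below the lock's axis; z up
- cover: fixed aluminium cover plate 140 x 130 x 12 on top of the housing, with a hole 29 diameter in its middle (2 mm chamfer) in which the lock lies recessed. Origin: centre of its underside; its top is 12 above that, 68 above the bench
- bowl: steel bowl 110 diameter, 50 high, bystander; origin: centre of its underside
- brush: wooden-handled brush 200 long, bystander; origin: its middle, on its underside
- cep_a: mushroom about 75 tall, standing, bystander; origin: centre of its underside
- cep_b: mushroom about 88 tall, standing, bystander; origin: centre of its underside
- slot (a point): centre of the slot at the lock's top face, on the lock's axis; x along the slot, z up; it turns and sinks with the lock. The lock's round steel head is 27 diameter, its top face 4 below the cover's top when fully open, 6 below when home; the straight slot across it is 6 wide and 5 deep, open at both ends and flat-bottomed.
- cam: the slotted lock itself; origin on its axis, 8 below its top face; x along the slot, z up. Turns clockwise seen from above against about 0.05 N m of friction, sinking 1.27 mm per rad (2 mm in all, to 54 mm above the bench), to a hard stop; stays where left. The stop lies 1.17 to 1.57 rad from the start, and as its barrel sits up to 0.3 rad askew, the slot's direction does not tell where: feel for it; 0.05 rad past the stop forces it
- blade_tip (a point): centre of the blade's lower edge on the key (the key's origin), axes as the key's
Not all that is in view belongs to the job. What is shaped like the key but orange or yellow is not meant.

How it is judged:
By the outcome, as a careful person would: the job done as asked, in the order asked, and still so for the second after the job is handed in, with the robot touching nothing.
It also fails if it takes over 72 s, if anything falls off the work surface, if the arm or the gripper's body presses on something with over 40 N, if the wrist force passes 120 N, or if a joint passes its speed limit or range.

## Working session

There is one attempt and no reset: what is moved stays moved. The work goes in short steps, Python scripts to look and compute and a tool call to move; the robot and the scene stay as the last step left them, time stands still between calls to the robot, and variables do not carry over. Pictures are saved under pics/ and viewed, at most 10 in all, crops included, and the job is handed in when it is done.

Besides the shell and the picture viewer there is one more tool, called after "Request:" as name([rows], argument=value, ...), one row to a line, values as JSON. send_rows: Moves the arm, as the interface text tells. Its arguments: {"type":"object","properties":{"rows":{"type":"array","items":{"type":"array","items":{"type":"array","items":{"type":"number"}}}},"grip":{"type":"number"}},"required":["rows"]}

```bash
ls; mkdir -p pics; python3 - <<'E'
from cell import ctrl
import cv2, pickle
s=ctrl.read_state(); print(s)
d={}
for n in("side","top","wrist"):
    d[n]=ctrl.get_image(n)
    print(n,{k:v for k,v in d[n].items() if k!="pixels"})
pickle.dump((s,d),open("i0.pkl","wb"))
for n in d: cv2.imwrite(f"pics/{n}0.png",d[n]["pixels"][:,:,::-1])
E
```

```text
pics
{'clock': 0.0, 'qpos': array([-1.35778793,  0.62931558,  0.03845489,  1.51837877, -0.02698319,
        0.9962511 , -0.02000233]), 'qd': array([-0.0014825 , -0.00025133,  0.00070045, -0.00025869, -0.00178697,
       -0.00091502, -0.00016775]), 'tau': array([ 9.41134167e-04, -5.63410270e+01,  1.22655474e+00, -1.93446726e+01,
        1.09814518e-02,  1.02713640e-02,  2.88815734e-06]), 'eef_pos': array([178.73596059, 624.44535493, 303.0055295 ]), 'tool_rot': array([-3.13975874e+00,  4.42690489e-05,  2.86278042e+00]), 'force': array([-0.49463493,  0.49198221, -1.16874585]), 'torque': array([-0.03199893,  0.02796022, -0.010067  ]), 'gripper_force': 0.0, 'width': 85.60324367241041}
side {'fx': 600.5403071463727, 'fy': 600.5403071463727, 'cx': 319.17685923774076, 'cy': 228.54193823118482, 'D': array([-0.03215686,  0.        ,  0.        ,  0.        ,  0.        ]), 'extrinsics': array([[ 8.76875254e-01,  2.94014671e-01, -3.80322445e-01,
        -3.97048376e+01],
       [-4.80497853e-01,  5.12124658e-01, -7.11934089e-01,
        -9.46535916e+02],
       [-1.45465648e-02,  8.07021504e-01
[... 503 characters left out ...]
 [-3.55511024e-03,  2.11077610e-01,  9.77462840e-01,
         1.74104914e+03],
       [ 0.00000000e+00,  0.00000000e+00,  0.00000000e+00,
         1.00000000e+00]])}
wrist {'fx': 382.668950821334, 'fy': 382.668950821334, 'cx': 311.138210025021, 'cy': 237.70177358406505, 'D': array([-0.02670905,  0.        ,  0.        ,  0.        ,  0.        ]), 'mount': array([[ 7.11265953e-04,  9.62499827e-01,  2.71281363e-01,
         6.98843163e+01],
       [ 9.99999157e-01, -3.89873213e-04, -1.23861238e-03,
         2.69379166e-01],
       [-1.08639886e-03,  2.71282015e-01, -9.62499293e-01,
        -7.04396362e+01],
       [ 0.00000000e+00,  0.00000000e+00,  0.00000000e+00,
         1.00000000e+00]])}
```

View pics/top0.png

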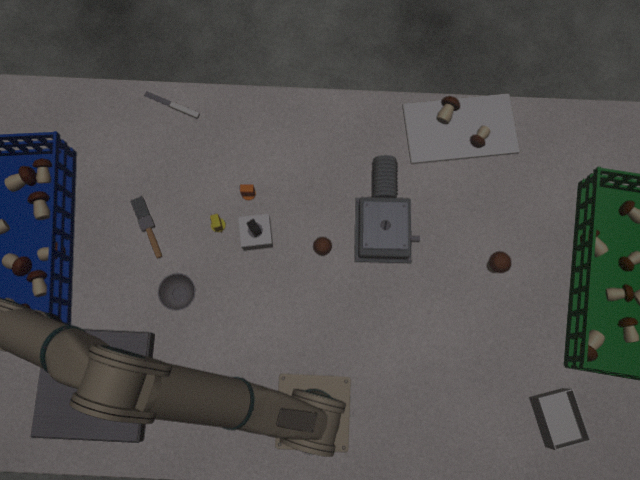

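View pics/side0.png

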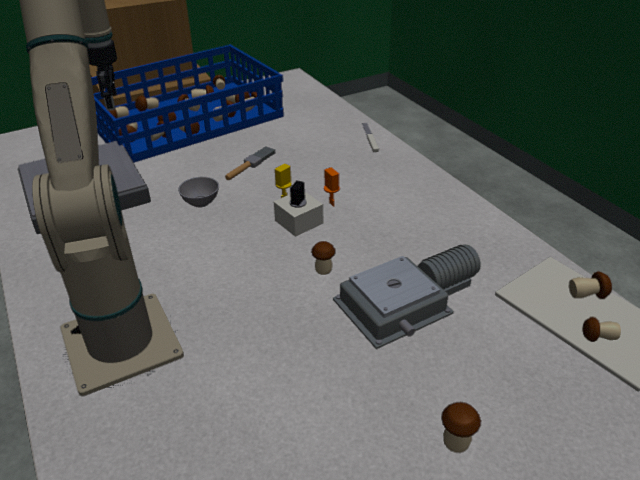

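The top view shows three key-shaped objects: black at (254,228) in the white holder, yellow at (217,223) and orange at (247,191). The black one in the white holder fits the description. The lock is at (385,225) in the middle of the cover. I'll crop to confirm and measure.

```bash
cat > h.py <<'E'
import numpy as np, cv2, pickle
from scipy.spatial.transform import Rotation as R
def T(s):
    M=np.eye(4); M[:3,:3]=R.from_euler('xyz',s['tool_rot']).as_matrix(); M[:3,3]=s['eef_pos']; return M
def K(im): return np.array([[im['fx'],0,im['cx']],[0,im['fy'],im['cy']],[0,0,1]])
def ext(im,s=None): return im['extrinsics'] if 'extrinsics' in im else T(s)@im['mount']
def ray(im,px,z,s=None):
    E=ext(im,s); u=cv2.undistortPoints(np.array(px,float).reshape(-1,1,2),K(im),im['D']).reshape(-1,2)
    d=np.c_[u[:,0],-u[:,1],-np.ones(len(u))]@E[:3,:3].T; o=E[:3,3]
    return o+d*((z-o[2])/d[:,2])[:,None]
def proj(im,P,s=None):
    E=np.linalg.inv(ext(im,s)); p=np.atleast_2d(P)@E[:3,:3].T+E[:3,3]; p=p*[1,-1,-1]
    return cv2.projectPoints(p.reshape(-1,1,3),np.zeros(3),np.zeros(3),K(im),im['D'])[0].reshape(-1,2)
E
python3 - <<'E'
from h import *
s,d=pickle.load(open("i0.pkl","rb"))
def blob(m,roi):
    x0,y0,x1,y1=roi; M=np.zeros(m.shape,np.uint8); M[y0:y1,x0:x1]=m[y0:y1,x0:x1]
    n,l,st,c=cv2.connectedComponentsWithStats(M); i=1+np.argmax(st[1:,4]); 
    return np.argwhere(l==i)[:,::-1].astype(np.float32),st[i]
t=d['top'];g=t['pixels'].max(2).astype(np.uint8)
pts,st=blob((g<45).astype(np.uint8),(240,210,275,250)); print('black',st,cv2.minAreaRect(pts))
r=cv2.minAreaRect(pts); print(ray(t,r[0],115))
pts,st=blob(((g>185)|(g<45)).astype(np.uint8),(232,205,280,255)); r=cv2.minAreaRect(pts); print('holder',st,r,ray(t,r[0],60),ray(t,cv2.boxPoints(r),60))
h=ray(t,r[0],60)
si=d['side'];g2=si['pixels'].max(2)
pts,st=blob((g2<40).astype(np.uint8),(285,175,310,205)); r=cv2.minAreaRect(pts); print('side black',st,r,ray(si,r[0],90))
# lock
print('lock',ray(t,[[385.5,225]],66),ray(si,[[394,283]],66))
a=cv2.resize(t['pixels'][170:260,200:300],None,fx=4,fy=4,interpolation=2); b=cv2.resize(t['pixels'][180:270,345:425],None,fx=4,fy=4,interpolation=2)
c=cv2.resize(si['pixels'][155:235,265:345],None,fx=4.5,fy=4.5,interpolation=2)
o=np.zeros((360,400+320,3),np.uint8); o[:,:400]=a;o[:,400:]=b
o2=np.zeros((360,720,3),np.uint8); o2[:,:360]=c; o2[:240,360:]=cv2.resize(si['pixels'][250:310,345:435],(360,240),interpolation=2)
cv2.imwrite('pics/c1.png',np.clip(cv2.resize(np.vstack([o,o2]),(600,600))*1.5,0,255)[:,:,::-1])
E
```

```text
black [248 220  14  17 133] ((253.96151733398438, 227.69229125976562), (16.086305618286133, 8.59785270690918), 56.3099365234375)
[[504.81820135 192.34633292 115.        ]]
holder [248 220  14  17 133] ((253.96151733398438, 227.69229125976562), (16.086305618286133, 8.59785270690918), 56.3099365234375) [[518.10374267 198.72608708  60.        ]] [[530.0082928  223.22790658  60.        ]
 [545.44927055 203.20683538  60.        ]
 [506.23680372 174.30113346  60.        ]
 [490.93969531 194.27397838  60.        ]]
side black [291 181  13  24 269] ((297.0, 192.5), (23.0, 12.0), 90.0) [[511.41046995 199.79319416  90.        ]]
lock [[ 542.7577147  -185.96474839   66.        ]] [[ 544.83118764 -181.99753382   66.        ]][ WARN:0@0.202] global loadsave.cpp:1063 imwrite_ Unsupported depth image for selected encoder is fallbacked to CV_8U.
```

View pics/c1.png

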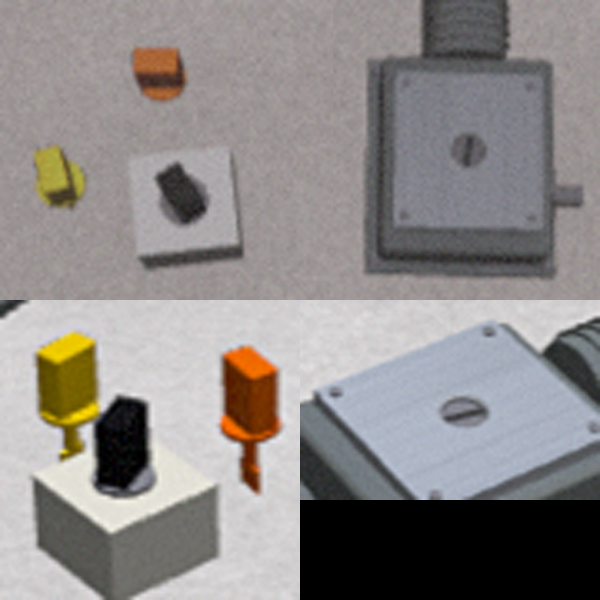

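The black key in the white holder is confirmed: silver collar resting on the block, near (505,193). The slot in the cover is near (543,-185), running roughly along world x. I'll go above the key first.

```bash
cat >> h.py <<'E'
def rel(s,p,yaw,cur=None):
    """shift cm, rotvec in tool axes to reach TCP p with tool straight down at yaw, from measured pose"""
    M=T(s); G=R.from_euler('xyz',[np.pi,0,yaw]).as_matrix()
    return np.round(M[:3,:3].T@(np.array(p)-M[:3,3])/10,3), np.round(R.from_matrix(M[:3,:3].T@G).as_rotvec(),4)
E
python3 - <<'E'
from h import *
from cell import ctrl
s,d=pickle.load(open("i0.pkl","rb"))
print(rel(s,[500,195,330],3.74-2*np.pi))
print(ray(d['top'],[[217,222],[247,188]],105))
E
```

```text
(array([-42.705, -32.449,  -2.638]), array([-1.700e-03, -8.000e-04, -8.772e-01]))
[[519.01340226 300.3610721  105.        ]
 [624.51035773 221.74265209 105.        ]]
```

Request:
send_rows([
  [[-42.7,-32.4,-2.6,0,0,-0.877],[-42.7,-32.4,-2.6,0,0,-0.877],[-42.7,-32.4,-2.6,0,0,-0.877],[-42.7,-32.4,-2.6,0,0,-0.877],[-42.7,-32.4,-2.6,0,0,-0.877],[-42.7,-32.4,-2.6,0,0,-0.877],[-42.7,-32.4,-2.6,0,0,-0.877],[-42.7,-32.4,-2.6,0,0,-0.877],[-42.7,-32.4,-2.6,0,0,-0.877],[-42.7,-32.4,-2.6,0,0,-0.877]],
])

```text
clock: 1.15
eef_pos: [479.1, 223.3, 328.2]
tool_rot: [3.141, -0.0, -2.543]
force: [0.6, -0.0, 0.0]
width: 85.3
gripper_force: 0.0
```

```bash
python3 - <<'E'
from h import *
from cell import ctrl
s=ctrl.read_state()
print(s['eef_pos'],s['tool_rot'],s['qpos'],s['qd'],rel(s,[500,195,330],3.74-2*np.pi))
E
```

```text
[479.12586217 223.28100227 328.2152677 ] [ 3.14149854e+00 -4.57376934e-05 -2.54349028e+00] [-0.36972342  0.42900787 -0.17058377  1.82155488  0.09025537  0.89857477
  1.58748877] [ 0.87582635  0.08944402  0.07731957 -0.24759976 -0.03980322  0.13936598
  0.98400743] (array([-0.133, -3.513, -0.179]), array([ 0.0001, -0.    , -0.0003]))
```

Request:
send_rows([
  [[0,0,0,0,0,0],[0,0,0,0,0,0]],
])

```text
clock: 1.35
eef_pos: [478.9, 223.7, 327.9]
tool_rot: [3.142, -0.0, -2.547]
force: [0.2, 0.3, -0.5]
width: 85.8
gripper_force: 0.0
```

```bash
cat > look.py <<'E'
from h import *
from cell import ctrl
import sys
s=ctrl.read_state(); im=ctrl.get_image('wrist'); pickle.dump((s,im),open(sys.argv[1]+'.pkl','wb'))
cv2.imwrite(f'pics/{sys.argv[1]}.png',im['pixels'][:,:,::-1]); print(s['eef_pos'],s['tool_rot'],s['qd'].max())
E
python3 look.py w1
```

```text
[478.92898706 223.71744063 327.90501881] [ 3.14155917e+00 -4.35708225e-04 -2.54734064e+00] 0.008420971746001964
```

View pics/w1.png

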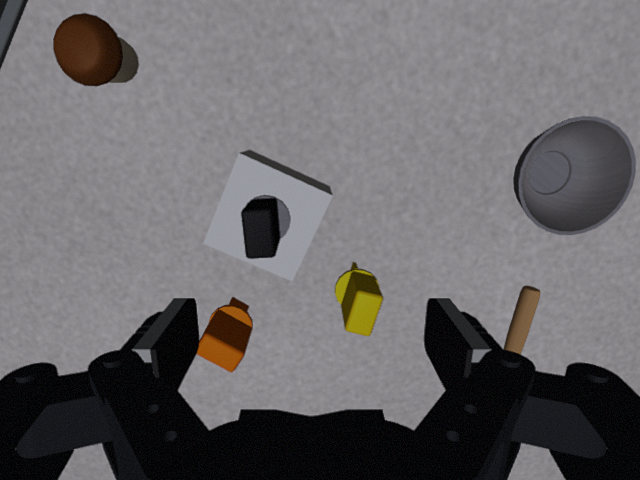

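The key is at (261,228) and its collar around (268,218), between the yellow key (360,300) and the orange one (228,335).

```bash
python3 - <<'E'
from h import *
s,im=pickle.load(open('w1.pkl','rb')); p=im['pixels'].astype(int); g=p.max(2); sat=g-p.min(2)
roi=np.zeros(g.shape,np.uint8); roi[140:290,195:340]=1
w=((g>135)&(sat<25)&(roi>0)).astype(np.uint8)
print(np.percentile(g[140:290,195:340],[5,25,50,75,90]))
m=((g<55)&(roi>0)).astype(np.uint8); m[140:195,:]=0;m[:, :235]=0;m[:,285:]=0;m[265:]=0
c=max(cv2.findContours(m,0,2)[0],key=cv2.contourArea)
a=cv2.approxPolyDP(c,2,True).reshape(-1,2); print('black',a.tolist()); 
print(np.round(ray(im,a,115,s),1).tolist()); print(np.round(ray(im,a,65,s),1).tolist())
q=cv2.minAreaRect(c); print(q)
print(g[215:262:4,240:284:2])
# holder corners
hc=np.array([[241,157],[331,195],[293,281],[204,243]])
print('holder',ray(im,hc,60,s), ray(im,hc,60,s).mean(0))
E
```

```text
[ 27. 136. 141. 161. 163.]
black [[275, 198], [253, 199], [242, 211], [248, 257], [274, 255], [279, 239]]
[[476.7, 191.1, 115.0], [486.6, 177.9, 115.0], [499.0, 175.8, 115.0], [527.7, 198.7, 115.0], [514.9, 214.7, 115.0], [501.8, 210.9, 115.0]]
[[486.5, 192.0, 65.0], [498.1, 176.5, 65.0], [512.8, 174.0, 65.0], [546.5, 201.0, 65.0], [531.5, 219.8, 65.0], [516.1, 215.3, 65.0]]
((260.689697265625, 227.77587890625), (58.63011169433594, 36.12478256225586), 85.2363510131836)
[[151  21  29  32  35  31  31  26  33  33  31  29  31  29  31  20   1   2
    5  64  98  95]
 [166  42  29  32  32  29  32  30  37  30  29  33  27  33  27  20   9   8
    1  46  94  95]
 [165  79  24  29  34  26  32  33  32  31  34  35  23  26  29  19   6   5
    7  33  99  96]
 [163 135  18  33  33  35  34  35  39  34  29  29  30  25  28  23   8   3
    0  14 102  98]
 [162 151  21  26  29  26  34  32  32  29  27  23  22  25  29  22   7  11
    8   5  83  96]
 [162 158  26  26  36  34  33  30  31  27  28  30  31  30  24  18  11   7
    1   6  73  98]
 [162 167  53  22  32  30  28  28  26  29  30  28  25  28  26  21  13   6
    5   5 124 164]
 [162 166 102  21  31  35  34  31  33  32  26  27  32  29  26  28  19   9
    0  76 169 162]
 [163 167 147  11  27  30  30  29  29  26  27  28  22  21  25  20  10   6
   16 144 164 162]
 [162 164 148  19  32  29  30  22  25  27  26  27  28  24  21  23  17   8
  102 164 164 163]
 [161 162 166  53  19  27  27  23  31  24  27  23  18  23  23  14  13  40
  160 162 162 162]
 [152 165 163 165 158 156 158 156 162 162 166 166 168 165 166 166 164 163
  163 162 163 162]]
holder [[473.75743999 148.21429462  60.        ]
 [457.28059238 232.01632324  60.        ]
 [544.96399023 249.19358439  60.        ]
 [559.64642427 160.35871454  60.        ]] [508.91211172 197.4457292   60.        ]
```

```bash
python3 - <<'E'
from h import *
s,im=pickle.load(open('w1.pkl','rb'))
for z in(205,146): print(rel(s,[506.5,196.8,z],0.673-np.pi))
E
```

```text
(array([-0.783, -3.774, 12.29 ]), array([ 0.0001, -0.0004, -0.0787]))
(array([-0.785, -3.775, 18.19 ]), array([ 0.0001, -0.0004, -0.0787]))
```

Request:
send_rows([
  [[-0.78,-3.77,6,0,0,-0.079],[-0.78,-3.77,9,0,0,-0.079],[-0.78,-3.77,12.3,0,0,-0.079],[-0.78,-3.77,12.3,0,0,-0.079],[-0.78,-3.77,13.5,0,0,-0.079],[-0.78,-3.77,15,0,0,-0.079],[-0.78,-3.77,16.5,0,0,-0.079],[-0.78,-3.77,17.6,0,0,-0.079],[-0.78,-3.77,18.2,0,0,-0.079],[-0.78,-3.77,18.2,0,0,-0.079]],
])

```text
clock: 2.4
eef_pos: [505.8, 199.0, 146.2]
tool_rot: [3.141, 0.0, -2.464]
force: [0.1, 0.6, 0.6]
width: 85.1
gripper_force: 0.0
```

```bash
python3 look.py w2
```

```text
[505.84714519 198.95984649 146.18430353] [ 3.14147278e+00  1.64671012e-04 -2.46361423e+00] 0.009601898986557444
```

View pics/w2.png

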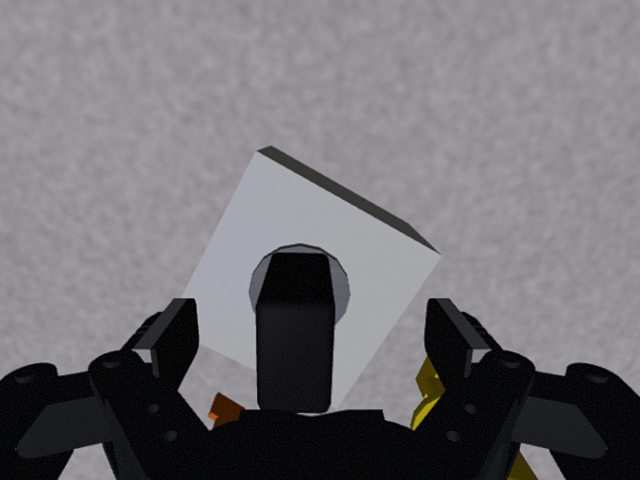

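The handle top spans columns 258–335 and rows 308–410, slightly left of the midpoint between the fingers at 312.

```bash
python3 - <<'E'
from h import *
s,im=pickle.load(open('w2.pkl','rb'))
P=ray(im,[[257,310],[334,308],[332,410],[259,410]],115,s)
t=(P-s['eef_pos'])@T(s)[:3,:3]; print(t, t.mean(0), P.mean(0))
# collar at z65: ellipse edges cols 249..350
P=ray(im,[[249,288],[350,288]],65,s); print((P-s['eef_pos'])@T(s)[:3,:3])
P=ray(im,[[300,245]],65,s); print((P-s['eef_pos'])@T(s)[:3,:3])
E
```

```text
[[ 18.45816178 -14.5417244   31.17952142]
 [ 19.12241237   7.92537492  31.18210535]
 [-16.57037578   7.92824293  31.18798326]
 [-16.60969868 -15.30921837  31.18520407]] [ 1.10012492 -3.49933123 31.18370352] [507.18682603 195.5505316  115.        ]
[[  3.88180043 -25.31997781  81.18063068]
 [  3.91762515  17.91348714  81.18580753]]
[[23.13362958 -3.34221796 81.18009511]]
```

Request:
send_rows([
  [[0,-0.35,0,0,0,0],[0,-0.35,0,0,0,0]],
])

```text
clock: 2.65
eef_pos: [509.0, 195.3, 146.8]
tool_rot: [-3.141, 0.001, -2.465]
force: [0.0, 0.5, -0.2]
width: 85.6
gripper_force: 0.0
```

Request:
send_rows([
  [[0,0,0,0,0,0],[0,0,0,0,0,0],[0,0,0,0,0,0],[0,0,0,0,0,0],[0,0,0,0,0,0],[0,0,0,0,0,0],[0,0,0,0,0,0],[0,0,0,0,0,0]],
], grip=255)

```text
clock: 3.45
eef_pos: [508.3, 195.8, 146.3]
tool_rot: [-3.141, 0.0, -2.464]
force: [-0.7, -0.4, 2.8]
width: 23.5
gripper_force: 59.0
```

Request:
send_rows([
  [[0,0,-0.5,0,0,0],[0,0,-1.5,0,0,0],[0,0,-3,0,0,0],[0,0,-5,0,0,0],[0,0,-7,0,0,0],[0,0,-9,0,0,0],[0,0,-10,0,0,0],[0,0,-10,0,0,0]],
])

```text
clock: 4.25
eef_pos: [508.7, 196.0, 247.6]
tool_rot: [-3.141, 0.003, -2.465]
force: [0.6, -0.5, -1.7]
width: 23.2
gripper_force: 58.8
```

```bash
python3 - <<'E'
from h import *
from cell import ctrl
s=ctrl.read_state(); print(s['eef_pos'],s['tool_rot'],s['width'],s['force'],s['torque'],s['qpos'])
print(rel(s,[592,-195,250],2.94))
E
```

```text
[508.68643074 195.96475627 247.6090344 ] [-3.14086184e+00  2.77266284e-03 -2.46454984e+00] 23.157098129431436 [ 0.61508348 -0.49747995 -1.74694781] [-0.03690269 -0.07235659  0.02243463] [-0.3042241   0.55425239 -0.17146369  1.8703938   0.13593147  0.72525539
  1.69568504]
(array([ 17.999, -35.693,  -0.263]), array([5.000e-04, 2.900e-03, 8.786e-01]))
```

Request:
send_rows([
  [[0.9,-1.8,-0.3,0,0.0,0.05],[2.7,-5.4,-0.3,0,0.0,0.13],[4.5,-9,-0.3,0,0.0,0.22],[6.3,-12.6,-0.3,0,0.0,0.31],[8.1,-16.2,-0.3,0,0.0,0.4],[9.9,-19.8,-0.3,0,0.0,0.49],[11.7,-23.4,-0.3,0,0.0,0.58],[13.5,-27,-0.3,0,0.0,0.67],[15.3,-30.6,-0.3,0,0.0,0.76],[16.8,-33.6,-0.3,0,0.0,0.83]],
])

```text
clock: 5.25
eef_pos: [586.5, -175.5, 247.8]
tool_rot: [-3.14, -0.002, 2.981]
force: [0.6, -0.6, -1.7]
width: 23.7
gripper_force: 58.9
```

Request:
send_rows([
  [[0.7,-0.9,0,0,0,0.03],[1.5,-1.6,0,0,0,0.049],[1.5,-1.6,0,0,0,0.049],[1.5,-1.6,0,0,0,0.049]],
])

```text
clock: 5.65
eef_pos: [570.1, -183.6, 248.9]
tool_rot: [3.141, -0.001, 2.941]
force: [-0.6, 0.3, -1.6]
width: 23.2
gripper_force: 59.1
```

```bash
python3 look.py w3
```

```text
[ 570.10619044 -183.55667059  248.87431656] [ 3.14050147e+00 -9.04305363e-04  2.94142929e+00] 0.0019254668825472324
```

View pics/w3.png

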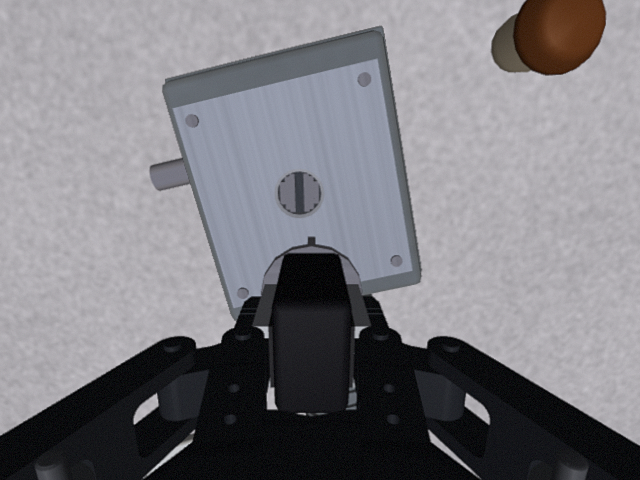

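The lock is at (299,194), its slot almost straight along the image columns. The blade's front edge shows at (311,241).

```bash
python3 - <<'E'
from h import *
s,im=pickle.load(open('w3.pkl','rb')); g=im['pixels'].max(2)
def tool(px,z):
    P=ray(im,px,z,s); return np.round((P-s['eef_pos'])@T(s)[:3,:3],2),np.round(P,1)
c=g[165:222,270:328]
# slot: dark elongated
m=((c<85)).astype(np.uint8)
yy,xx=np.mgrid[:57,:58]; m[(xx-29)**2+(yy-29)**2>19**2]=0
n,l,st,ce=cv2.connectedComponentsWithStats(m); i=1+np.argmax(st[1:,4]); print(st[i])
for r in range(176,212,4): print(r,g[r,276:324:2].tolist())
pts=np.argwhere(l==i)[:,::-1].astype(np.float32)+[270,165]
P=ray(im,pts,64-4.0,s); q=P[:,:2]-P[:,:2].mean(0); u,sv,v=np.linalg.svd(q,full_matrices=False); print('slot dir',np.arctan2(v[0,1],v[0,0]),P.mean(0),sv, tool([pts.mean(0)],64))
print('blade'); 
for r in range(232,252,2): print(r,g[r,300:324].tolist())
for r in (250,256,262,270): 
  print(r,g[r,254:276].tolist(), g[r,345:370].tolist())
cc=cv2.HoughCircles(cv2.medianBlur(g[160:230,260:340],3),cv2.HOUGH_GRADIENT,1,50,param1=80,param2=12,minRadius=16,maxRadius=28); print(cc)
E
```

```text
[ 23  10  13  39 309]
176 [171, 169, 169, 160, 156, 100, 101, 126, 126, 93, 66, 69, 67, 70, 125, 127, 123, 114, 132, 158, 163, 172, 166, 166]
180 [173, 156, 148, 63, 85, 128, 124, 126, 125, 104, 63, 70, 67, 69, 128, 123, 125, 125, 121, 51, 94, 155, 165, 164]
184 [159, 148, 128, 126, 126, 127, 124, 127, 125, 106, 63, 68, 69, 64, 128, 125, 126, 122, 126, 124, 124, 120, 154, 159]
188 [154, 86, 118, 125, 127, 125, 124, 127, 123, 113, 65, 67, 70, 64, 116, 125, 125, 124, 123, 123, 128, 109, 111, 151]
192 [153, 63, 108, 125, 126, 125, 121, 124, 126, 111, 62, 66, 65, 68, 119, 124, 126, 125, 123, 124, 126, 110, 77, 150]
196 [149, 87, 107, 126, 126, 125, 125, 122, 125, 115, 65, 66, 68, 65, 109, 125, 124, 125, 124, 127, 126, 112, 86, 150]
200 [148, 132, 95, 127, 122, 125, 124, 126, 126, 113, 67, 65, 66, 67, 111, 126, 125, 124, 125, 125, 124, 107, 124, 149]
204 [165, 145, 128, 91, 88, 117, 125, 127, 124, 122, 70, 67, 65, 62, 104, 126, 126, 125, 125, 82, 66, 126, 142, 171]
208 [168, 170, 146, 140, 90, 115, 126, 124, 127, 127, 68, 68, 66, 65, 102, 128, 126, 125, 120, 109, 142, 146, 166, 171]
slot 
[... 1641 characters left out ...]
168, 168, 165, 163, 160, 163, 162, 165, 167, 166, 168, 170, 172, 168, 167, 155] [78, 115, 148, 165, 167, 166, 167, 167, 162, 159, 161, 162, 160, 165, 165, 163, 162, 164, 161, 165, 162, 165, 163, 161, 164]
262 [168, 166, 165, 165, 168, 169, 169, 168, 169, 165, 163, 163, 162, 162, 164, 167, 170, 148, 82, 79, 118, 128] [123, 125, 127, 124, 97, 73, 126, 169, 169, 162, 162, 161, 159, 163, 163, 166, 164, 162, 165, 162, 162, 163, 162, 163, 161]
270 [165, 166, 165, 167, 165, 165, 165, 168, 168, 170, 171, 163, 120, 70, 95, 129, 132, 135, 130, 133, 132, 131] [133, 133, 129, 130, 133, 132, 130, 132, 129, 109, 83, 115, 160, 167, 162, 160, 162, 164, 163, 160, 163, 163, 161, 164, 163]
[[[38.5 32.5 21.6]]]
```

```bash
python3 - <<'E'
from h import *
s,im=pickle.load(open('w3.pkl','rb'))
def tool(px,z): return np.round((ray(im,px,z,s)-s['eef_pos'])@T(s)[:3,:3],2)
z=s['eef_pos'][2]
print('tip',tool([[311.1,236.7]],z-136.3),'collar',tool([[266.3,270],[355,270]],z-86.3),tool([[311,245.5]],z-86.3-0))
print('lock',tool([[298.6,192.8],[299.2,193]],64),tool([[298.6,192.8]],68))
print('slot ends',tool([[298.6+.0,174],[299.3,174],[300,211]],62))
E
```

```text
tip [[ 12.15   0.6  136.31]] collar [[ 11.03 -18.98  86.29]
 [ 11.03  19.71  86.33]] [[22.19  0.51 86.32]]
lock [[ 29.18  -7.75 184.89]
 [ 29.05  -7.35 184.89]] [[ 29.82  -7.63 180.89]]
slot ends [[ 41.5   -7.72 186.9 ]
 [ 41.5   -7.25 186.9 ]
 [ 16.32  -6.96 186.88]]
```

Request:
send_rows([
  [[0,-0.8,1,0,0,-0.024],[0,-0.81,2.2,0,0,-0.024],[0,-0.81,3.2,0,0,-0.024],[0,-0.81,3.8,0,0,-0.024],[0,-0.81,3.8,0,0,-0.024],[0,-0.81,3.8,0,0,-0.024]],
])

```text
clock: 6.3
eef_pos: [569.1, -192.5, 211.0]
tool_rot: [3.141, -0.0, 2.964]
force: [-0.9, 1.5, -1.4]
width: 23.4
gripper_force: 59.1
```

```bash
python3 look.py w4; python3 - <<'E'
from h import *
s,im=pickle.load(open('w4.pkl','rb'));g=im['pixels'].max(2)
cv2.imwrite('pics/w4c.png',cv2.resize(g[140:290,230:390],None,fx=4,fy=4,interpolation=2))
E
```

```text
[ 569.05326929 -192.54877261  211.02273053] [ 3.14144122e+00 -1.10581916e-04  2.96417149e+00] 0.004181429424788184
```

View pics/w4c.png

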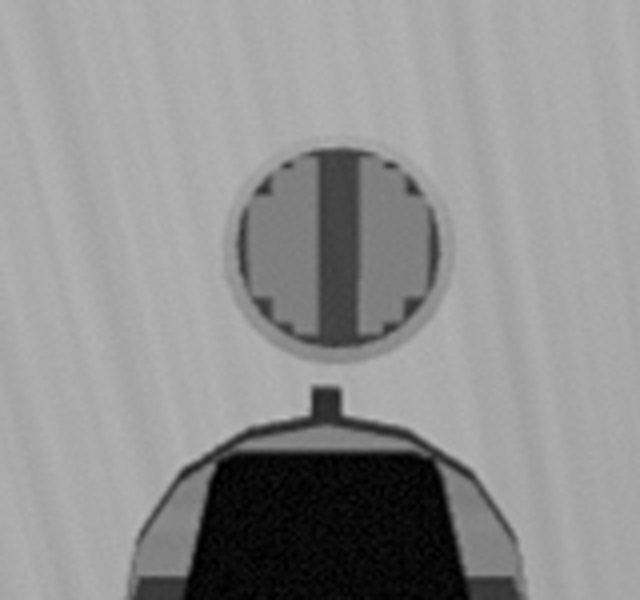

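The slot runs straight up the image, centred near column 314.5 with the lock centre at row 202. The blade tip is at (311.6,236.7), about 3 px off.

```bash
python3 - <<'E'
from h import *
s,im=pickle.load(open('w4.pkl','rb'));g=im['pixels'].max(2).astype(float)
def tool(px,z): return np.round((ray(im,px,z,s)-s['eef_pos'])@T(s)[:3,:3],2)
z=s['eef_pos'][2]
def edges(row,a,b,bg,dk):
    v=np.clip((bg-g[row,a:b])/(bg-dk),0,1); return (v*np.arange(a,b)).sum()/v.sum(), v.sum()
sl=[(r,)+edges(r,305,325,g[r,320:328].mean() if 0 else 127,67) for r in range(184,222,3)]
for q in sl: print(q)
for r in (238,240,242): print('tip',edges(r,303,321,170,46))
k=np.array([(q[1],q[0]) for q in sl]); P=tool(k,62); print(np.polyfit(P[:,0],P[:,1],1))
print('tip',tool([[311.6,236.7]],z-136.3),'lock',tool([[314.5,202]],65.5))
E
```

```text
(184, np.float64(314.2310177705977), np.float64(10.316666666666668))
(187, np.float64(314.2274193548386), np.float64(10.333333333333336))
(190, np.float64(314.2564516129033), np.float64(10.333333333333332))
(193, np.float64(314.2463533225283), np.float64(10.283333333333335))
(196, np.float64(314.2836304700162), np.float64(10.283333333333333))
(199, np.float64(314.17799352750814), np.float64(10.299999999999999))
(202, np.float64(314.12357723577236), np.float64(10.25))
(205, np.float64(314.183908045977), np.float64(10.15))
(208, np.float64(314.18300653594764), np.float64(10.200000000000001))
(211, np.float64(313.9866444073455), np.float64(9.983333333333334))
(214, np.float64(313.96649916247907), np.float64(9.95))
(217, np.float64(314.0033613445378), np.float64(9.916666666666668))
(220, np.float64(314.0657672849915), np.float64(9.883333333333335))
tip (np.float64(311.1381156316917), np.float64(7.532258064516129))
tip (np.float64(311.16934619506975), np.float64(7.524193548387096))
tip (np.float64(311.0300107181136), np.float64(7.524193548387097))
[0.0049307  2.25474905]
tip [[ 12.14   0.91 136.3 ]] lock [[ 30.15   2.57 145.53]]
```

Request:
send_rows([
  [[0.8,0.1,0,0,0,0],[1.8,0.17,0,0,0,0],[2.9,0.175,0,0,0,0],[2.9,0.175,0,0,0,0],[2.9,0.175,0,0,0,0]],
])

```text
clock: 6.85
eef_pos: [540.5, -186.1, 211.5]
tool_rot: [-3.142, 0.001, 2.964]
force: [-0.0, -0.2, -1.0]
width: 23.3
gripper_force: 59.1
```

```bash
cat > st.py <<'E'
from h import *
from cell import ctrl
import sys
a=[]
s=ctrl.read_state(); print(s['clock'],s['eef_pos'].round(2),s['tool_rot'].round(4),'F',s['force'].round(2),'M',s['torque'].round(3),'j7',s['qpos'][6].round(3),s['width'].round(1))
E
python3 st.py; python3 - <<'E'
from h import *
from cell import ctrl
s,im=pickle.load(open('w4.pkl','rb')); G=T(s)@[29,1.75,0,1]; n=ctrl.read_state(); print('target',G, 'rem tool mm',T(n)[:3,:3].T@(G[:3]-n['eef_pos']))
E
```

```text
target [ 540.81736902 -185.70798145  211.02620241    1.        ] rem tool mm [-0.23886468  0.39087107  0.51849302]Traceback (most recent call last):
  File "st.py", line 5, in <module>
    s=ctrl.read_state(); print(s['clock'],s['eef_pos'].round(2),s['tool_rot'].round(4),'F',s['force'].round(2),'M',s['torque'].round(3),'j7',s['qpos'][6].round(3),s['width'].round(1))
                                                                                                                                                                   ^^^^^^^^^^^^^^^^
AttributeError: 'float' object has no attribute 'round'
```

Request:
send_rows([
  [[0,0.03,0.3,0,0,0],[0,0.03,0.6,0,0,0],[0,0.03,0.85,0,0,0],[0,0.03,0.95,0,0,0],[0,0.03,0.95,0,0,0]],
])

```text
clock: 7.35
eef_pos: [540.6, -185.7, 201.2]
tool_rot: [3.142, -0.001, 2.964]
force: [0.3, 0.7, -0.9]
width: 23.2
gripper_force: 59.1
```

```bash
sed -i "s/s\['width'\].round(1)/s['width']/" st.py; python3 st.py;python3 st.py
```

```text
7.35 [ 540.59 -185.71  201.22] [ 3.1415e+00 -6.0000e-04  2.9637e+00] F [ 0.34  0.68 -0.94] M [ 0.021 -0.018 -0.017] j7 1.715 23.216786993435516
7.35 [ 540.59 -185.71  201.22] [ 3.1415e+00 -6.0000e-04  2.9637e+00] F [ 0.34  0.68 -0.94] M [ 0.021 -0.018 -0.017] j7 1.715 23.216786993435516
```

Request:
send_rows([
  [[0,0,0.1,0,0,0],[0,0,0.2,0,0,0],[0,0,0.2,0,0,0]],
])

```text
clock: 7.65
eef_pos: [540.6, -185.7, 199.5]
tool_rot: [3.142, -0.0, 2.964]
force: [-0.6, -0.9, -1.8]
width: 23.6
gripper_force: 59.1
```

```bash
python3 st.py
```

```text
7.65 [ 540.63 -185.71  199.52] [ 3.1416e+00 -2.0000e-04  2.9638e+00] F [-0.63 -0.91 -1.81] M [-0.036  0.03  -0.022] j7 1.715 23.59876381325715
```

Request:
send_rows([
  [[0,0,0.1,0,0,0],[0,0,0.2,0,0,0],[0,0,0.2,0,0,0]],
])

```text
clock: 7.95
eef_pos: [540.6, -185.7, 197.5]
tool_rot: [3.142, -0.0, 2.964]
force: [0.0, -1.3, -1.7]
width: 23.6
gripper_force: 59.1
```

Request:
send_rows([
  [[0,0,0.1,0,0,0],[0,0,0.1,0,0,0]],
])

```text
clock: 8.15
eef_pos: [540.6, -185.7, 196.5]
tool_rot: [3.142, -0.0, 2.964]
force: [-0.5, 0.0, -1.3]
width: 23.2
gripper_force: 59.1
```

Request:
send_rows([
  [[0,0,0.1,0,0,0],[0,0,0.1,0,0,0]],
])

```text
clock: 8.35
eef_pos: [540.6, -185.7, 195.5]
tool_rot: [3.142, -0.0, 2.964]
force: [-0.3, -0.1, -1.4]
width: 23.5
gripper_force: 59.1
```

Inside the slot, with nothing resisting. The bottom should be within about 1 mm.

Request:
send_rows([
  [[0,0,0.05,0,0,0],[0,0,0.05,0,0,0]],
])

```text
clock: 8.55
eef_pos: [540.7, -185.7, 195.1]
tool_rot: [3.142, -0.0, 2.964]
force: [-0.3, 1.4, -2.4]
width: 23.6
gripper_force: 59.1
```

Request:
send_rows([
  [[0,0,0.03,0,0,0],[0,0,0.03,0,0,0]],
])

```text
clock: 8.75
eef_pos: [540.7, -185.7, 195.0]
tool_rot: [3.142, 0.0, 2.964]
force: [-0.1, 0.3, 0.8]
width: 23.5
gripper_force: 59.2
```

Request:
send_rows([
  [[0,0,0.03,0,0,0],[0,0,0.03,0,0,0]],
])

```text
clock: 8.95
eef_pos: [540.7, -185.8, 194.9]
tool_rot: [-3.142, 0.0, 2.964]
force: [-1.1, 0.8, 4.3]
width: 23.7
gripper_force: 59.6
```

```bash
python3 st.py; python3 -c "
import numpy as np
for t in np.arange(.1,1.7,.1): print(round(t,1),np.round([.06*(1-np.cos(t)),-.06*np.sin(t)],3))"
```

```text
8.95 [ 540.73 -185.77  194.92] [-3.1416e+00  3.0000e-04  2.9637e+00] F [-1.09  0.78  4.25] M [ 0.07   0.376 -0.004] j7 1.716 23.651436013475486
0.1 [ 0.    -0.006]
0.2 [ 0.001 -0.012]
0.3 [ 0.003 -0.018]
0.4 [ 0.005 -0.023]
0.5 [ 0.007 -0.029]
0.6 [ 0.01  -0.034]
0.7 [ 0.014 -0.039]
0.8 [ 0.018 -0.043]
0.9 [ 0.023 -0.047]
1.0 [ 0.028 -0.05 ]
1.1 [ 0.033 -0.053]
1.2 [ 0.038 -0.056]
1.3 [ 0.044 -0.058]
1.4 [ 0.05  -0.059]
1.5 [ 0.056 -0.06 ]
1.6 [ 0.062 -0.06 ]
```

Request:
send_rows([
  [[0,0,0.03,0,0,0.0],[0,-0.003,0.035,0,0,0.05],[0,-0.006,0.045,0,0,0.1],[0,-0.009,0.05,0,0,0.15],[0.001,-0.012,0.055,0,0,0.2],[0.001,-0.012,0.055,0,0,0.2]],
])

```text
clock: 9.55
eef_pos: [541.1, -185.9, 194.7]
tool_rot: [3.142, 0.001, 2.763]
force: [-1.4, 0.4, 6.2]
width: 23.6
gripper_force: 60.2
```

```bash
python3 st.py
```

```text
9.55 [ 541.05 -185.87  194.69] [3.1416e+00 1.2000e-03 2.7631e+00] F [-1.36  0.36  6.24] M [0.195 0.37  0.061] j7 1.571 23.61856808914426
```

Request:
send_rows([
  [[0,-0.006,0.012,0,0,0.1],[0.001,-0.012,0.025,0,0,0.2],[0.003,-0.018,0.038,0,0,0.3],[0.005,-0.023,0.051,0,0,0.4],[0.005,-0.023,0.051,0,0,0.4]],
])

```text
clock: 10.05
eef_pos: [540.9, -186.0, 194.2]
tool_rot: [3.141, 0.001, 2.362]
force: [-0.7, 0.4, 6.3]
width: 23.1
gripper_force: 60.2
```

```bash
python3 st.py
```

```text
10.05 [ 540.95 -186.05  194.17] [3.1412e+00 1.1000e-03 2.3619e+00] F [-0.7   0.35  6.26] M [0.143 0.351 0.034] j7 1.282 23.059988369078635
```

Request:
send_rows([
  [[0,-0.006,0.012,0,0,0.1],[0.001,-0.012,0.025,0,0,0.2],[0.003,-0.018,0.038,0,0,0.3],[0.005,-0.023,0.051,0,0,0.4],[0.006,-0.026,0.057,0,0,0.45],[0.006,-0.026,0.057,0,0,0.45]],
])

```text
clock: 10.65
eef_pos: [540.8, -186.2, 193.6]
tool_rot: [3.141, 0.001, 1.913]
force: [-1.4, 0.9, 6.3]
width: 23.1
gripper_force: 60.2
```

```bash
python3 st.py
```

```text
10.65 [ 540.78 -186.17  193.61] [3.1406e+00 8.0000e-04 1.9132e+00] F [-1.4   0.92  6.3 ] M [0.2   0.321 0.039] j7 0.957 23.106938683426257
```

Request:
send_rows([
  [[0,-0.002,0.004,0,0,0.03],[0,-0.004,0.008,0,0,0.06],[0,-0.004,0.008,0,0,0.06]],
])

```text
clock: 10.95
eef_pos: [540.7, -186.2, 193.5]
tool_rot: [3.141, 0.001, 1.854]
force: [-0.6, 0.0, 6.3]
width: 23.4
gripper_force: 60.1
```

```bash
python3 st.py
```

```text
10.95 [ 540.69 -186.2   193.52] [3.1405e+00 5.0000e-04 1.8536e+00] F [-0.56  0.02  6.33] M [0.188 0.32  0.039] j7 0.914 23.435452375132705
```

Request:
send_rows([
  [[0,-0.003,0.006,0,0,0.045],[0,-0.003,0.006,0,0,0.045]],
])

```text
clock: 11.15
eef_pos: [540.7, -186.2, 193.5]
tool_rot: [3.14, 0.0, 1.808]
force: [-0.5, -0.3, 7.3]
width: 23.4
gripper_force: 60.2
```

```bash
python3 st.py
```

```text
11.15 [ 540.68 -186.23  193.47] [3.1404e+00 5.0000e-04 1.8083e+00] F [-0.55 -0.27  7.26] M [0.256 0.335 0.052] j7 0.881 23.379862041908126
```

Request:
send_rows([
  [[0,-0.001,0.003,0,0,0.02],[0,-0.001,0.003,0,0,0.02]],
])

```text
clock: 11.35
eef_pos: [540.7, -186.2, 193.4]
tool_rot: [3.14, 0.0, 1.789]
force: [-1.5, -0.1, 6.3]
width: 23.3
gripper_force: 60.2
```

```bash
python3 st.py
```

```text
11.35 [ 540.67 -186.19  193.45] [3.1404e+00 4.0000e-04 1.7889e+00] F [-1.53 -0.07  6.27] M [0.215 0.27  0.048] j7 0.867 23.301561623417296
```

Request:
send_rows([
  [[0,-0.001,0.003,0,0,0.02],[0,-0.001,0.003,0,0,0.02]],
])

```text
clock: 11.55
eef_pos: [540.6, -186.2, 193.4]
tool_rot: [3.14, 0.0, 1.769]
force: [-0.9, 0.6, 7.0]
width: 23.0
gripper_force: 60.2
```

```bash
python3 st.py
```

```text
11.55 [ 540.62 -186.23  193.4 ] [3.1405e+00 4.0000e-04 1.7688e+00] F [-0.95  0.59  7.02] M [0.239 0.254 0.056] j7 0.852 23.00242497636649
```

Request:
send_rows([
  [[0,-0.001,0.003,0,0,0.02],[0,-0.001,0.003,0,0,0.02]],
])

```text
clock: 11.75
eef_pos: [540.7, -186.2, 193.4]
tool_rot: [3.14, 0.0, 1.749]
force: [-1.6, 0.4, 5.7]
width: 23.0
gripper_force: 60.2
```

```bash
python3 st.py
```

```text
11.75 [ 540.65 -186.25  193.39] [3.1404e+00 4.0000e-04 1.7489e+00] F [-1.61  0.37  5.68] M [0.203 0.347 0.047] j7 0.837 23.00769979074086
```

Request:
send_rows([
  [[0,-0.001,0.003,0,0,0.02],[0,-0.001,0.003,0,0,0.02]],
])

```text
clock: 11.95
eef_pos: [540.6, -186.2, 193.4]
tool_rot: [3.14, 0.0, 1.729]
force: [-0.8, 0.9, 7.2]
width: 23.1
gripper_force: 60.2
```

```bash
python3 st.py
```

```text
11.95 [ 540.65 -186.23  193.37] [3.1403e+00 3.0000e-04 1.7289e+00] F [-0.8   0.94  7.24] M [0.234 0.276 0.109] j7 0.823 23.08267431616275
```

Request:
send_rows([
  [[0,-0.0005,0.0,0,0,0.01],[0,-0.0005,0.0,0,0,0.01]],
])

```text
clock: 12.15
eef_pos: [540.6, -186.2, 193.4]
tool_rot: [3.14, 0.0, 1.719]
force: [-1.4, -0.0, 6.7]
width: 23.3
gripper_force: 60.2
```

```bash
python3 st.py
```

```text
12.15 [ 540.63 -186.21  193.35] [3.1404e+00 3.0000e-04 1.7192e+00] F [-1.44 -0.    6.7 ] M [0.158 0.282 0.026] j7 0.816 23.278258072325812
```

```bash
cat > avg.py <<'E'
from h import *
from cell import ctrl
a=[]
for i in range(5):
    s=ctrl.read_state(); a.append(np.r_[s['torque'],s['force'],s['eef_pos'],s['tool_rot'][2]]); ctrl.get_image('wrist')
a=np.array(a); print(s['clock'],a.mean(0).round(3),'Mz',a[:,2].round(3))
E
python3 avg.py
```

```text
12.35 [ 2.18000e-01  3.08000e-01  7.60000e-02 -8.11000e-01  4.94000e-01
  6.30000e+00  5.40633e+02 -1.86237e+02  1.93357e+02  1.71900e+00] Mz [0.026 0.095 0.099 0.087 0.074]
```

Request:
send_rows([
  [[0,-0.0005,0.001,0,0,0.01],[0,-0.0005,0.001,0,0,0.01]],
])

```text
clock: 12.6
eef_pos: [540.6, -186.2, 193.4]
tool_rot: [3.14, 0.0, 1.709]
force: [-1.7, 0.4, 6.4]
width: 23.2
gripper_force: 60.2
```

```bash
python3 avg.py
```

```text
12.8 [ 2.25000e-01  2.87000e-01  3.70000e-02 -1.32900e+00  6.65000e-01
  6.63900e+00  5.40623e+02 -1.86249e+02  1.93347e+02  1.70900e+00] Mz [0.046 0.013 0.042 0.076 0.008]
```

Request:
send_rows([
  [[0,-0.001,0.003,0,0,0.02],[0,-0.001,0.003,0,0,0.02]],
])

```text
clock: 13.05
eef_pos: [540.6, -186.2, 193.3]
tool_rot: [3.14, 0.0, 1.689]
force: [-1.3, 0.2, 6.5]
width: 23.3
gripper_force: 60.2
```

```bash
python3 avg.py
```

```text
13.25 [ 1.98000e-01  2.83000e-01  6.60000e-02 -1.07800e+00  5.48000e-01
  6.57200e+00  5.40614e+02 -1.86233e+02  1.93320e+02  1.68900e+00] Mz [0.062 0.09  0.023 0.098 0.058]
```

Request:
send_rows([
  [[0,-0.001,0.003,0,0,0.02],[0,-0.001,0.003,0,0,0.02]],
])

```text
clock: 13.5
eef_pos: [540.6, -186.2, 193.3]
tool_rot: [3.14, 0.0, 1.669]
force: [-1.5, 0.4, 6.7]
width: 23.5
gripper_force: 60.2
```

```bash
python3 avg.py
```

```text
13.7 [ 2.09000e-01  2.99000e-01  8.30000e-02 -1.21600e+00  5.09000e-01
  6.85600e+00  5.40607e+02 -1.86244e+02  1.93291e+02  1.66900e+00] Mz [0.095 0.067 0.074 0.09  0.09 ]
```

Request:
send_rows([
  [[0,-0.001,0.003,0,0,0.02],[0,-0.001,0.003,0,0,0.02]],
])

```text
clock: 13.95
eef_pos: [540.6, -186.3, 193.3]
tool_rot: [3.14, 0.0, 1.649]
force: [-1.3, 0.1, 7.0]
width: 23.0
gripper_force: 60.2
```

```bash
python3 avg.py
```

```text
14.15 [ 2.20000e-01  2.79000e-01  3.80000e-02 -1.13800e+00  3.15000e-01
  6.82900e+00  5.40607e+02 -1.86257e+02  1.93274e+02  1.64900e+00] Mz [0.047 0.07  0.026 0.021 0.028]
```

Request:
send_rows([
  [[0,-0.001,0.003,0,0,0.02],[0,-0.001,0.003,0,0,0.02]],
])

```text
clock: 14.4
eef_pos: [540.6, -186.3, 193.2]
tool_rot: [3.14, 0.0, 1.629]
force: [-1.4, 0.7, 7.6]
width: 23.0
gripper_force: 60.2
```

```bash
python3 avg.py
```

```text
14.6 [ 2.41000e-01  2.97000e-01  9.00000e-02 -1.22600e+00  1.03100e+00
  6.60100e+00  5.40602e+02 -1.86249e+02  1.93242e+02  1.62900e+00] Mz [0.101 0.091 0.115 0.05  0.094]
```

Request:
send_rows([
  [[0,-0.001,0.003,0,0,0.02],[0,-0.001,0.003,0,0,0.02]],
])

```text
clock: 14.85
eef_pos: [540.6, -186.3, 193.2]
tool_rot: [3.14, 0.0, 1.609]
force: [-1.3, 0.9, 7.1]
width: 23.4
gripper_force: 60.2
```

```bash
python3 avg.py
```

```text
15.05 [ 2.12000e-01  3.09000e-01  6.60000e-02 -1.15600e+00  8.35000e-01
  6.61400e+00  5.40573e+02 -1.86257e+02  1.93211e+02  1.60900e+00] Mz [0.043 0.082 0.073 0.083 0.051]
```

Request:
send_rows([
  [[0,-0.001,0.003,0,0,0.02],[0,-0.001,0.003,0,0,0.02]],
])

```text
clock: 15.3
eef_pos: [540.6, -186.3, 193.2]
tool_rot: [3.14, 0.0, 1.589]
force: [-1.6, 1.7, 7.3]
width: 23.2
gripper_force: 60.2
```

```bash
python3 avg.py
```

```text
15.5 [ 2.26000e-01  3.08000e-01  6.40000e-02 -1.17800e+00  1.17700e+00
  7.06200e+00  5.40570e+02 -1.86259e+02  1.93177e+02  1.58900e+00] Mz [0.041 0.042 0.073 0.076 0.088]
```

Request:
send_rows([
  [[0,-0.001,0.003,0,0,0.02],[0,-0.001,0.003,0,0,0.02]],
])

```text
clock: 15.75
eef_pos: [540.6, -186.2, 193.1]
tool_rot: [3.14, 0.0, 1.569]
force: [-0.8, 1.2, 6.3]
width: 23.6
gripper_force: 60.2
```

```bash
python3 avg.py
```

```text
15.95 [ 2.37000e-01  3.22000e-01  3.80000e-02 -7.10000e-01  7.57000e-01
  6.88800e+00  5.40569e+02 -1.86234e+02  1.93161e+02  1.56900e+00] Mz [0.026 0.067 0.024 0.009 0.067]
```

Request:
send_rows([
  [[0,-0.001,0.003,0,0,0.02],[0,-0.001,0.003,0,0,0.02]],
])

```text
clock: 16.2
eef_pos: [540.5, -186.2, 193.1]
tool_rot: [3.14, 0.0, 1.549]
force: [-2.1, 1.2, 6.7]
width: 23.0
gripper_force: 60.2
```

```bash
python3 avg.py
```

```text
16.4 [ 2.15000e-01  2.83000e-01  4.80000e-02 -1.66300e+00  1.29000e+00
  6.48400e+00  5.40549e+02 -1.86244e+02  1.93127e+02  1.54900e+00] Mz [0.028 0.036 0.069 0.024 0.085]
```

Request:
send_rows([
  [[0,-0.001,0.003,0,0,0.02],[0,-0.001,0.003,0,0,0.02]],
])

```text
clock: 16.65
eef_pos: [540.5, -186.2, 193.1]
tool_rot: [3.14, -0.0, 1.529]
force: [-1.3, 1.5, 6.3]
width: 23.4
gripper_force: 60.2
```

```bash
python3 avg.py
```

```text
16.85 [ 2.17000e-01  3.10000e-01  8.40000e-02 -8.41000e-01  8.91000e-01
  7.24000e+00  5.40527e+02 -1.86235e+02  1.93095e+02  1.52900e+00] Mz [0.148 0.125 0.051 0.052 0.042]
```

Request:
send_rows([
  [[0,-0.001,0.003,0,0,0.02],[0,-0.001,0.003,0,0,0.02]],
])

```text
clock: 17.1
eef_pos: [540.5, -186.3, 193.1]
tool_rot: [3.14, 0.0, 1.509]
force: [-1.5, 0.6, 6.7]
width: 23.1
gripper_force: 60.2
```

```bash
python3 avg.py
```

```text
17.3 [ 2.22000e-01  3.05000e-01  8.50000e-02 -1.11100e+00  5.59000e-01
  6.90200e+00  5.40530e+02 -1.86248e+02  1.93078e+02  1.50900e+00] Mz [0.128 0.06  0.115 0.053 0.07 ]
```

Request:
send_rows([
  [[0,-0.001,0.003,0,0,0.02],[0,-0.001,0.003,0,0,0.02]],
])

```text
clock: 17.55
eef_pos: [540.5, -186.3, 193.0]
tool_rot: [3.14, 0.0, 1.489]
force: [-0.5, 0.9, 7.6]
width: 23.6
gripper_force: 60.2
```

```bash
python3 avg.py
```

```text
17.75 [ 2.54000e-01  2.98000e-01  4.00000e-02 -1.23500e+00  1.03500e+00
  7.17100e+00  5.40523e+02 -1.86253e+02  1.93052e+02  1.48900e+00] Mz [0.029 0.059 0.015 0.016 0.084]
```

Request:
send_rows([
  [[0,-0.001,0.003,0,0,0.02],[0,-0.001,0.003,0,0,0.02]],
])

```text
clock: 18.0
eef_pos: [540.5, -186.2, 193.0]
tool_rot: [3.14, -0.0, 1.469]
force: [-1.0, 0.5, 6.6]
width: 23.3
gripper_force: 60.2
```

```bash
python3 avg.py
```

```text
18.2 [ 2.04000e-01  3.33000e-01  1.24000e-01 -9.40000e-01  8.47000e-01
  7.08600e+00  5.40512e+02 -1.86242e+02  1.93045e+02  1.46900e+00] Mz [0.111 0.108 0.15  0.13  0.121]
```

Request:
send_rows([
  [[0,-0.001,0.003,0,0,0.02],[0,-0.001,0.003,0,0,0.02]],
])

```text
clock: 18.45
eef_pos: [540.5, -186.2, 193.0]
tool_rot: [3.14, -0.0, 1.449]
force: [-2.2, 0.3, 7.0]
width: 23.3
gripper_force: 60.3
```

```bash
python3 avg.py
```

```text
18.65 [ 2.47000e-01  3.38000e-01  1.75000e-01 -1.10600e+00  6.71000e-01
  6.99100e+00  5.40505e+02 -1.86235e+02  1.93024e+02  1.45000e+00] Mz [0.14  0.196 0.185 0.169 0.185]
```

Two steps in a row gave a clear torque rise (about 0.05–0.08 up to 0.124, then 0.175 N m), so the lock is on its stop. I'll back off inside the slot's play and lift out.

Request:
send_rows([
  [[0,0.002,0,0,0,-0.03],[0,0.004,0,0,0,-0.065],[0,0.004,-0.1,0,0,-0.065],[0,0.004,-0.3,0,0,-0.065],[0,0.004,-0.6,0,0,-0.065],[0,0.004,-1,0,0,-0.065],[0,0.004,-2,0,0,-0.065],[0,0.004,-4,0,0,-0.065],[0,0.004,-6,0,0,-0.065],[0,0.004,-6,0,0,-0.065]],
])

```text
clock: 19.7
eef_pos: [541.3, -187.2, 255.1]
tool_rot: [3.136, 0.002, 1.513]
force: [0.8, -0.0, -1.6]
width: 23.4
gripper_force: 59.2
```

```bash
python3 st.py; python3 - <<'E'
from h import *
from cell import ctrl
s=ctrl.read_state()
print(rel(s,[508.3,195.8,253],.677), s['qpos'])
E
```

```text
19.7 [ 541.3  -187.19  255.11] [3.1364e+00 1.6000e-03 1.5135e+00] F [ 0.79 -0.02 -1.63] M [-0.047 -0.01   0.001] j7 0.617 23.376181770481512
(array([38.048, -5.489,  0.12 ]), array([ 5.500e-03, -6.000e-04,  8.365e-01])) [-0.0402369   0.62643197  0.51252661  1.80359522 -0.40736159  0.81234595
  0.61702392]
```

Request:
send_rows([
  [[2,-0.3,0,0,0,0.05],[6,-0.8,0,0,0,0.14],[10,-1.4,0,0,0,0.23],[14,-2,0,0,0,0.32],[18,-2.6,0,0,0,0.41],[22,-3.2,0,0,0,0.5],[26,-3.8,0,0,0,0.59],[30,-4.3,0,0,0,0.68],[34,-4.9,0,0,0,0.76],[36.5,-5.3,0,0,0,0.82]],
])

```text
clock: 20.7
eef_pos: [506.7, 185.1, 251.2]
tool_rot: [-3.14, 0.001, 0.695]
force: [0.4, 0.2, -2.3]
width: 23.3
gripper_force: 59.2
```

Request:
send_rows([
  [[0,0,0,0,0,0],[0,0,0,0,0,0],[0,0,0,0,0,0]],
])

```text
clock: 21.0
eef_pos: [507.9, 179.9, 252.1]
tool_rot: [3.141, 0.001, 0.692]
force: [0.6, 0.6, -2.7]
width: 23.3
gripper_force: 59.2
```

```bash
python3 look.py w5; python3 - <<'E'
from h import *
from cell import ctrl
s=ctrl.read_state(); print(s['clock'],rel(s,[508.3,195.8,200],.677))
E
```

```text
[507.89438596 179.85670636 252.09655974] [3.14101605e+00 7.93583486e-04 6.92427683e-01] 0.012949000291490426
21.05 (array([ 1.049, -1.229,  5.223]), array([0.0005, 0.0004, 0.0147]))
```

View pics/w5.png

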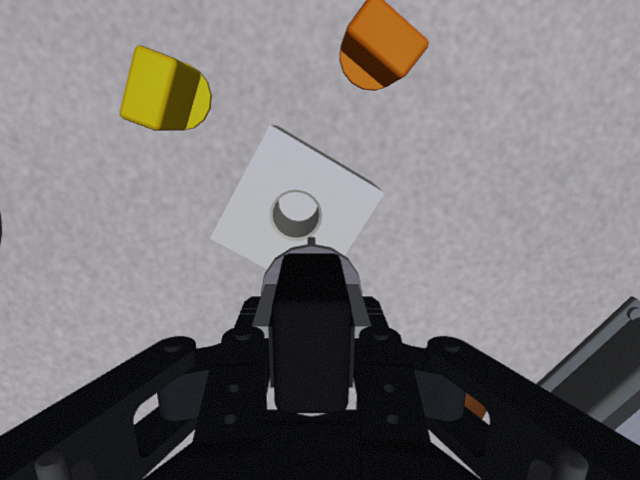

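The holder's hole is visible at (296,214) and the key's tip at (311,240).

```bash
python3 - <<'E'
from h import *
s,im=pickle.load(open('w5.pkl','rb'))
P=ray(im,[[296,214],[272,214],[321,214],[296,190]],60,s); print((P-s['eef_pos'])@T(s)[:3,:3],P[0])
E
```

```text
[[ 11.83265089 -11.81628941 192.08044862]
 [ 11.82632983 -28.63036317 192.07075855]
 [ 11.8430238    5.69254966 192.09053609]
 [ 28.71097683 -11.65105666 192.06714953]] [509.41172364 196.32317189  60.        ]
```

Request:
send_rows([
  [[0.5,-0.6,0,0,0,0.01],[1.06,-1.23,0.2,0,0,0.015],[1.06,-1.23,1.5,0,0,0.015],[1.06,-1.23,3,0,0,0.015],[1.06,-1.23,4.3,0,0,0.015],[1.06,-1.23,4.5,0,0,0.015],[1.06,-1.23,4.5,0,0,0.015]],
])

```text
clock: 21.75
eef_pos: [508.0, 196.9, 206.4]
tool_rot: [-3.141, 0.002, 0.678]
force: [0.3, -0.4, -1.9]
width: 23.2
gripper_force: 59.2
```

Request:
send_rows([
  [[0,0,1,0,0,0],[0,0,2,0,0,0],[0,0,2,0,0,0]],
])

```text
clock: 22.05
eef_pos: [507.4, 197.4, 185.9]
tool_rot: [-3.14, 0.002, 0.679]
force: [0.6, 0.0, -2.0]
width: 23.6
gripper_force: 59.2
```

Request:
send_rows([
  [[0,0,1,0,0,0],[0,0,2,0,0,0],[0,0,2.8,0,0,0],[0,0,3.4,0,0,0],[0,0,3.7,0,0,0],[0,0,3.85,0,0,0],[0,0,3.85,0,0,0]],
])

```text
clock: 22.75
eef_pos: [508.3, 197.4, 148.7]
tool_rot: [3.142, -0.0, 0.679]
force: [-0.0, -0.2, -1.7]
width: 23.3
gripper_force: 59.2
```

```bash
python3 st.py
```

```text
22.75 [508.32 197.4  148.7 ] [ 3.1416 -0.      0.6787] F [-0.01 -0.18 -1.67] M [-0.079  0.059 -0.041] j7 -0.546 23.299938232438276
```

Request:
send_rows([
  [[0,0,0.1,0,0,0],[0,0,0.2,0,0,0],[0,0,0.2,0,0,0]],
])

```text
clock: 23.05
eef_pos: [508.2, 197.5, 146.8]
tool_rot: [-3.142, -0.0, 0.679]
force: [-0.3, -0.1, -1.4]
width: 23.3
gripper_force: 59.2
```

Request:
send_rows([
  [[0,0,0.05,0,0,0],[0,0,0.05,0,0,0]],
])

```text
clock: 23.25
eef_pos: [508.3, 197.5, 146.3]
tool_rot: [3.142, -0.0, 0.679]
force: [0.2, 0.9, -0.8]
width: 23.1
gripper_force: 59.4
```

Request:
send_rows([
  [[0,0,0.04,0,0,0],[0,0,0.04,0,0,0]],
])

```text
clock: 23.45
eef_pos: [508.3, 197.5, 146.3]
tool_rot: [-3.141, -0.001, 0.679]
force: [-1.5, -0.6, 4.7]
width: 23.7
gripper_force: 60.1
```

Request:
send_rows([
  [[0,0,0,0,0,0],[0,0,0,0,0,0],[0,0,0,0,0,0],[0,0,0,0,0,0],[0,0,0,0,0,0],[0,0,0,0,0,0],[0,0,0,0,0,0],[0,0,0,0,0,0]],
], grip=0)

```text
clock: 24.25
eef_pos: [508.3, 197.4, 145.8]
tool_rot: [-3.142, 0.0, 0.679]
force: [0.4, -0.3, 0.7]
width: 85.5
gripper_force: 0.0
```

Request:
send_rows([
  [[0,0,-1,0,0,0],[0,0,-3,0,0,0],[0,0,-6,0,0,0],[0,0,-10,0,0,0],[0,0,-14,0,0,0],[0,0,-16,0,0,0],[0,0,-16,0,0,0],[0,0,-16,0,0,0]],
])

```text
clock: 25.05
eef_pos: [507.9, 197.5, 306.1]
tool_rot: [-3.141, -0.001, 0.679]
force: [-0.1, -0.1, -1.4]
width: 85.5
gripper_force: 0.0
```

```bash
python3 st.py; python3 - <<'E'
from h import *
from cell import ctrl
s=ctrl.read_state(); w=ctrl.get_image('wrist')['pixels']; a=ctrl.get_image('side')['pixels']
o=np.zeros((560,800,3),np.uint8)
o[:300,:400]=cv2.resize(w,(400,300)); o[:300,400:]=cv2.resize(a[150:240,250:370],(400,300),interpolation=2); o[300:,:400]=cv2.resize(a[255:313,350:440],(400,260),interpolation=2)
o[300:,400:746]=cv2.resize(a,(346,260))
cv2.imwrite('pics/end.png',o[:,:,::-1])
E
```

```text
25.05 [507.95 197.54 306.14] [-3.1411e+00 -6.0000e-04  6.7890e-01] F [-0.08 -0.1  -1.41] M [ 0.023  0.053 -0.015] j7 -0.739 85.54401546385039
```

View pics/end.png

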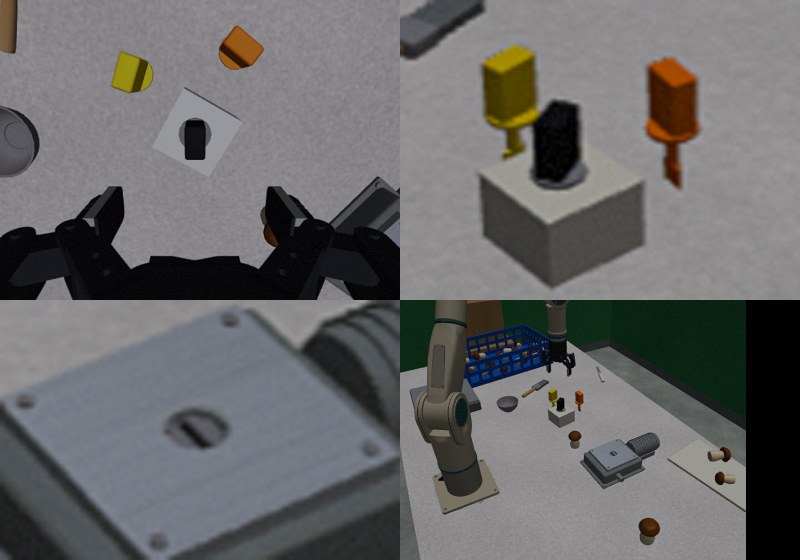

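The key stands upright in the holder with its collar flat on the block. The slot has turned, and the bystanders are where they were.

```bash
python3 -c "
from cell import ctrl
print(ctrl.finish_job())"
```

```text
the job is handed in; nothing more can be done
None
```

I turned the lock clockwise about 1.48 rad with the key until torque showed it on its stop, put the key back upright and fully down in its holder, and handed the job in at about 25 s; no verdict came back.

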